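Chock a row of bottles on the leak-test board

TASK

Lay the third amber bottle, now on its side in the steel tray, on the grey leak-test board beside the two that already lie there, between them and the sliding chock, parallel to them. Then bring the chock up by its black clamp handle until the row is closed up against the fixed fence and the chock's sprung jaw has plainly given way, about half its travel and not bottomed, and, still holding it there against the spring, turn the handle clockwise until it is tight, so that nothing can roll when you let go. The bottles are glass: press gently, and leave the other things on the worktop where they are.

Things in the scene. Friction and masses are not known exactly. Their poses are not given: they have to be found in the camera images.
- board: Grey leak-test board, 130 x 412 mm, deck 10 mm above the worktop, fixed; place and yaw vary. Origin on the worktop on its long centre line; y axis: the way the row closes up; x: across; z up. Deck from y = -200 to +212 mm. The metal fence near the +y end (110 mm wide, 44 mm high) is bolted through slots with its lips anywhere from y = 150 to 166 mm: where the row closes must be felt.
- bottle_1: Amber glass medicine bottle with black screw cap, 48 mm in diameter and 100 mm long (body about 65 mm from the base, then shoulder and cap), 0.1 to 0.22 kg. Lies on its side on the board up to 30 mm short of the fence, free to roll. Origin at the centre of its base; z axis along the bottle to the cap.
- bottle_2: A second bottle, the same, lying on the board beside the first on the side of the chock, with 3 to 15 mm between them.
- bottle_3: The third bottle, the same, lying on its side in the steel tray.
- bottle_1_mid (a point): Point on the axis of bottle_1, 46 mm from its base; 24 mm above whatever the bottle lies on. With the row closed the axes of the bottles are 18, 66 and 114 mm short of the fence's lips, and the jaw's lips 132 mm short (both faces are V grooves 8.4 mm deep, 25 degrees off vertical).
- bottle_2_mid (a point): The same point of bottle_2.
- bottle_3_mid (a point): The same point of bottle_3. To lie in the row it must be within 25 mm of the board's centre line (either cap direction will do).
- tray: Shallow stainless instrument tray, 124 (its x) x 224 (its y) mm, wall 16 mm high, floor 2 mm thick; fixed, its place and yaw vary. Origin under its centre. bottle_3 lies across it, its axis within about 6 degrees of the tray's x, its middle up to 35 mm to either side of the centre along the tray's y.
- carriage (a joint): Position of the sliding chock along the T-slot, m: 0 fully back, grows towards the fence (board +y), up to 0.145; starts at 0 to 0.02. An aluminium block 74 x 60 mm; its clamp stud stands on the board's centre line at y = -153 mm + this value. With the clamp slack it slides with a drag of about 1.5 N.
- jaw (a joint): How far the sprung V-faced jaw on the front of the carriage is pressed in, m: 0 free, 0.006 bottomed. Two coil springs push it out with about 1 N when free plus 2 N per mm (7 N at 3 mm, 13 N bottomed). Let go with the clamp slack, the springs push the carriage back.
- jaw_lip (a point): Middle of the jaw's front lips, 58 mm ahead (board +y) of the clamp stud when the jaw is free, 24 mm above the deck; the jaw is 90 mm wide across the board and its top is 44 mm above the deck. Its axes are parallel to the board's.
- clamp (a joint): Angle of the clamp handle, rad: 0 slack, grows clockwise seen from above, stop at 1.6; starts at 0 to 0.35. At 0 the bar lies across the board (along its x), at 1.57 along it. From about 0.8 its screw presses a brake shoe on the deck; past 1.25 the carriage is held against the springs. Turns with about 0.1 N m, stays where it is left.
- clamp_grip (a point): Middle of the black plastic clamp handle on the carriage, on its turning axis, 85.5 mm above the worktop: a bar 60 mm long, 14 mm thick, 26 mm high (72.5 to 98.5 mm above the worktop), taken across its thickness from above. x axis along the bar, z up. Bottles in the row reach 58 mm above the worktop.
- carton: Small carton, 45 x 75 x 100 mm, standing behind the work. Bystander. Origin under its centre.
- ointment_jar: White ointment jar with lid, 62 mm in diameter, 58 mm high, standing on the worktop. Bystander. Origin under its centre.
- label_roll: Roll of paper labels lying flat, 70 mm in diameter, 36 mm high. Bystander. Origin under its centre.

How it is judged:
By the outcome, as a careful person would: the job done as asked, in the order asked, and still so for the second after the job is handed in, with the robot touching nothing.
It also fails if it takes over 64 s, if anything falls off the work surface, if the arm or the gripper's body presses on something with over 40 N, if the wrist force passes 120 N, or if a joint passes its speed limit or range.

ROBOT

A 6-joint arm with a two-finger parallel gripper is mounted at the origin on a cart in front of the work surface, level with it; the furniture and walls round the work are solid. World frame = base frame: x ahead of the robot, y to its left, z up, the work surface at z = 0. Lengths are in m, angles in rad, forces in N, time in s.
With the tool pointing down it reaches from about 0.35 to 0.975 m from the base axis. Payload 7.1 kg.
Tool frame: the origin (TCP) lies midway between the tips of the shut fingers; the grasp point (between the pads) lies 19 mm behind it; z points along the fingers, x is the direction in which the jaws open and shut, and the axes are right-handed (so a half turn about z gives the same grasp; the last joint's range is limited). The gripper opens to 88 mm and grips with 3 to 60 N. Pads are 20 mm wide; open, the fingers measure 115 mm over their backs; the gripper's body (75 mm by 178 mm) begins 61 mm behind the grasp point.
Start: joints at [-1.181, 0.423, 1.63, -0, 1.089, -0.019], TCP at [0.248, -0.573, 0.223] pointing down, gripper open.
Joint ranges: [-3, 3], [-0.9, 2.11], [0.09, 2.58], [-1.31, 4.45], [0.11, 2.69], [-2.54, 2.54]. Speed limits (rad/s): [2.39, 2.39, 3.01, 3.14, 3.14, 3.14].

INTERFACE

Orientations are given as a unit quaternion [w, x, y, z].
In Python, from station import move_pose, movel, movej, command_gripper, wait, inverse_kinematics, read_camera, camera_info, MotionError, job_done, get_time, get_joint_pos, get_qvel, get_effort, get_tcp_pos, get_ee_rot, get_ft_force, get_ft_torque, get_grip_width gives the robot as it stands. Calls block until the motion is done:
- move_pose(position, orientation): joint-space move of the TCP to a pose.
- movel(position, frame=None, v=0.15, until_force=None): straight line of the TCP; frame=None keeps the orientation; v is the mean speed in m/s. With until_force (N) it stops when the force on the tool has changed by that much, and returns True; else False.
- movej(angles): joint-space move.
- command_gripper(opening): opening from 0.0 (shut) to 1.0 (fully open); the grip force is fixed at half the most; returns when the fingers have stopped.
- wait(seconds).
- inverse_kinematics(position, orientation): joint angles nearest the present ones, or None.
- read_camera(name): name is "scene" or "top"; returns the picture (384x512x3 uint8, red, green, blue); there is no depth.
- camera_info(name): a dict with "intrinsics" (3x3 intrinsics, pixels), "dist" ([k1, k2, p1, p2, k3] as OpenCV has them; the pictures are not rectified), "T" (4x4, takes a point from camera to world coordinates). Camera axes: x right, y up, looking along -z (the intrinsics and any distortion apply to the point x, -y, -z); pixel columns grow to the right and rows downward; lengths in m; the calibration is good to about 2 mm. A picture is of the moment at which its call begins. camera_info takes no time and is no camera call.
A pose or a line that the arm cannot do raises MotionError and nothing moves.
- job_done(): hands the job in, once; it reports no verdict.
Readings, each from a call of its own:
- get_time(): time.
- get_joint_pos(): joint angles.
- get_qvel(): joint speeds.
- get_effort(): joint torques, N m.
- get_tcp_pos(): TCP position.
- get_ee_rot(): TCP orientation.
- get_ft_force(): force on the tool from outside, world axes, zero at the start.
- get_ft_torque(): the same for the moment, N m.
- get_grip_width(): opening from 0.0 (shut) to 1.0 (fully open).
Only numpy, scipy, OpenCV 4.12 (cv2) and the standard library are available. Lean on these libraries where they do the work, as an engineer would, in place of code of your own. Each camera call takes 0.05 s, during which the arm holds its last target. There are 200 camera calls.

## Working session

There is one attempt and no reset: what is moved stays moved. The work goes in short steps, each a Python script; the robot and the scene stay as the last script left them, time stands still between calls to the robot, and variables do not carry over. Pictures are saved under pics/ and viewed, about 8 in all and at most 12, crops included, and the job is handed in when it is done.

```bash
mkdir -p pics; ls; python3 - <<'E'
from station import *
import cv2,numpy as np
for n in("scene","top"):
    cv2.imwrite(f"pics/{n}0.png",cv2.cvtColor(read_camera(n),cv2.COLOR_RGB2BGR)); i=camera_info(n); print(n,np.round(i["intrinsics"],1).tolist(),i["dist"],np.round(i["T"],3).tolist())
print(get_ee_rot(),get_time(),get_grip_width())
E
```

```text
pics
scene [[361.4, 0.0, 253.9], [0.0, 361.4, 196.7], [0.0, 0.0, 1.0]] [-0.01466132  0.          0.          0.          0.        ] [[-0.675, 0.432, -0.598, -0.2], [-0.738, -0.418, 0.53, 0.624], [-0.021, 0.799, 0.601, 0.767], [0.0, 0.0, 0.0, 1.0]]
top [[405.9, 0.0, 258.7], [0.0, 405.9, 199.0], [0.0, 0.0, 1.0]] [-0.03504137  0.          0.          0.          0.        ] [[-0.0, 0.999, -0.047, 0.447], [-1.0, 0.001, 0.014, 0.01], [0.014, 0.047, 0.999, 1.37], [0.0, 0.0, 0.0, 1.0]]
[-3.65885004e-04  8.35919009e-01 -5.48852416e-01 -5.48709223e-04] 0.1 0.9997391437618934
```

View pics/top0.png

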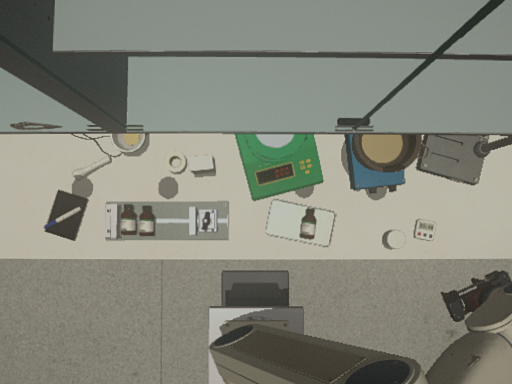

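View pics/scene0.png

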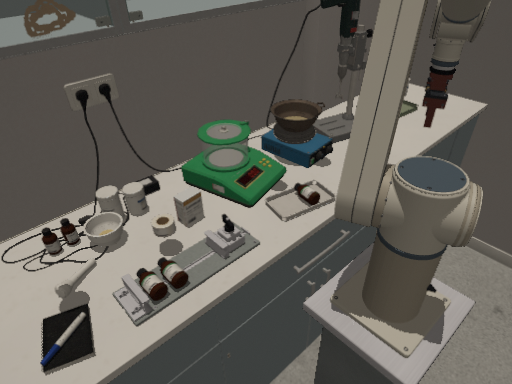

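Top view: the board is at cols 106–229, rows 202–241, with the fence at the left and two bottles at cols 128 and 147. The clamp is at about (208,220) and the tray at cols 265–335 with bottle 3 at (308,222). Next I'll enlarge both areas.

```bash
cat > h.py <<'E'
from station import *
import cv2,numpy as np
def ray(n,uv,z):
    i=camera_info(n);T=np.array(i["T"])
    p=cv2.undistortPoints(np.array(uv,float).reshape(-1,1,2),np.array(i["intrinsics"]),np.array(i["dist"])).reshape(-1,2)
    d=np.c_[p[:,0],-p[:,1],-np.ones(len(p))]@T[:3,:3].T
    return T[:3,3]+d*((z-T[2,3])/d[:,2])[:,None]
def quat(a):  # tool down, jaw axis x at world angle a
    return [0,np.cos(a/2),np.sin(a/2),0]
def snap(n): return cv2.cvtColor(read_camera(n),cv2.COLOR_RGB2BGR)
E
python3 - <<'E'
from h import *
im=cv2.imread("pics/top0.png")
a=cv2.resize(im[195:250,100:235],None,fx=5.9,fy=5.9,interpolation=cv2.INTER_CUBIC)
b=cv2.resize(im[195:250,215:350],None,fx=5.9,fy=5.9,interpolation=cv2.INTER_CUBIC)[:270]
cv2.imwrite("pics/crop.png",np.vstack([a,b])[:600])
hsv=cv2.cvtColor(im,cv2.COLOR_BGR2HSV)
def blobs(m,lo,z):
    m=m.copy();m2=np.zeros_like(m);m2[195:250,100:350]=m[195:250,100:350]
    c,_=cv2.findContours(m2,cv2.RETR_EXTERNAL,cv2.CHAIN_APPROX_NONE)
    for k in c:
        if cv2.contourArea(k)>lo:
            r=cv2.minAreaRect(k);print(z,"rect",np.round(r[0],1),np.round(r[1],1),round(r[2],1),"box world",np.round(ray("top",cv2.boxPoints(r),z)[:,:2],3).tolist(),"c",np.round(ray("top",[r[0]],z)[0],3))
print("dark");blobs((hsv[...,2]<75).astype(np.uint8)*255,15,.034)
print("board");m=((hsv[...,2]<190)).astype(np.uint8)*255;blobs(m,1500,.01)
E
```

```text
dark
0.034 rect [206.3 221. ] [ 4.2 16.3] 12.5 box world [[0.413, 0.176], [0.465, 0.165], [0.462, 0.152], [0.41, 0.163]] c [0.438 0.164 0.034]
0.034 rect [149.7 211.5] [17.1  6.5] 48.0 box world [[0.482, 0.377], [0.497, 0.362], [0.455, 0.323], [0.441, 0.339]] c [0.469 0.35  0.034]
board
0.01 rect [224.5 222. ] [249.  54.] -0.0 box world [[0.344, 0.521], [0.524, 0.524], [0.525, -0.313], [0.343, -0.311]] c [0.434 0.106 0.01 ]
```

View pics/crop.png

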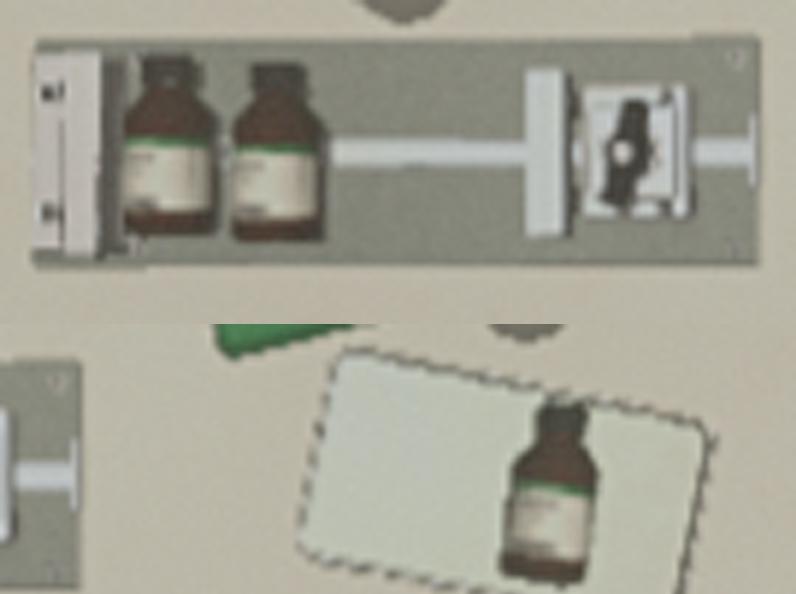

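Crop: fence lips are at about x=105. Bottle 1's axis is at about x=170 and bottle 2's at about x=279, caps up, and the jaw front is at x=525. The handle runs from (637,100) to (612,205), and bottle 3 from its cap at (563,400) to its base at (545,583). I'll convert these to world positions.

```bash
python3 - <<'E'
from h import *
def A(p,z): return ray("top",np.array(p,float)/5.898-.5+[100.0+.08,195.08],z)
def B(p,z): return ray("top",(np.array(p,float)-[0,324])/5.898-.5+[215.08,195.08],z)
bc=A([(33,40),(760,38),(760,263),(33,263)],.01);print("board",bc.round(3)[:,:2].tolist())
yd=(bc[0]+bc[3]-bc[1]-bc[2]);L=np.linalg.norm(yd)/2;yd/=2*L;print("len",L,"wid",np.linalg.norm(bc[0]-bc[3]),"yaw of y",np.arctan2(yd[1],yd[0]))
xd=np.array([yd[1],-yd[0],0]);O=bc.mean(0)-yd*.006
loc=lambda P:np.round(np.c_[(P-O)@xd,(P-O)@yd],4).tolist()
print("O",O)
print("b1 base,cap",loc(A([(170,235),(171,58)],.034)));print("b2",loc(A([(278,240),(280,65)],.034)))
print("fence lip",loc(A([(103,52),(101,256)],.054)),"jaw lip",loc(A([(525,67),(525,236)],.054)))
print("grip",A([(624,152)],.0985),loc(A([(624,152),(637,100),(612,205)],.0985)))
t=B([(563,400),(545,583)],.026);d=t[0]-t[1];print("b3 cap,base",t.round(4).tolist(),np.linalg.norm(d),"yaw",np.arctan2(d[1],d[0]))
tc=B([(336,350),(716,435),(299,552)],.016);print("tray",tc.round(3).tolist(),np.linalg.norm(tc[0]-tc[1]),np.linalg.norm(tc[0]-tc[2]))
for p,a in(([.44,-.15,.2],1.57),([.44,.25,.2],1.57),([.44,.164,.07],1.34),([.44,.27,.07],0.)): print(inverse_kinematics(p,quat(a)))
E
```

```text
board [[0.503, 0.506], [0.504, 0.093], [0.377, 0.093], [0.377, 0.504]]
len 0.4126735523146252 wid 0.12642112766750793 yaw of y 1.572833032632608
O [0.44016943 0.29306821 0.01      ]
b1 base,cap [[-0.0465, 0.1264], [0.052, 0.127]]
b2 [[-0.0493, 0.0662], [0.048, 0.066]]
fence lip [[0.0547, 0.1584], [-0.0571, 0.1581]] jaw lip [[0.0461, -0.0739], [-0.0465, -0.0744]]
grip [[0.44006646 0.15942464 0.0985    ]] [[-0.0004, -0.1336], [0.0272, -0.1404], [-0.0284, -0.1274]]
b3 cap,base [[0.4824, -0.1788, 0.026], [0.3796, -0.1681, 0.026]] 0.10325795487629907 yaw -0.10382693941772772
tray [[0.511, -0.051, 0.016], [0.463, -0.267, 0.016], [0.397, -0.03, 0.016]] 0.22116082968327908 0.11608972680604204
[-3.54154765e-01  2.19602293e-01  1.99291797e+00 -4.44089210e-16
  9.29072385e-01 -1.92415477e+00]
[ 4.93178123e-01  2.79725145e-01  1.90864156e+00 -4.44089210e-16
  9.53225952e-01 -1.07682188e+00]
[ 3.31431608e-01  4.56069036e-01  2.05926151e+00 -4.44089210e-16
  6.26262111e-01 -1.00856839e+00]
[ 5.27332450e-01  5.03616324e-01  1.95865840e+00 -4.44089210e-16
  6.79317934e-01  5.27332450e-01]
```

```bash
python3 - <<'E'
from h import *
a=1.467; p=[.425,-.1728]
move_pose([*p,.16],quat(a))
cv2.imwrite("pics/above.png",snap("top"))
movel([*p,.07]); 
print(movel([*p,.010],v=.08,until_force=6),get_tcp_pos())
command_gripper(0.0);print("w",get_grip_width()*88,get_time())
movel([*p,.16],v=.2);print("w",get_grip_width()*88,get_ft_force().round(2))
im=snap("scene");cv2.imwrite("pics/lift.png",cv2.resize(im[60:320,100:400],None,fx=2,fy=2))
print(get_time())
E
```

```text
False [ 0.42523325 -0.17290614  0.01022788]
w 47.18121060105417 4.15
w 46.90682718170217 [-1.04  0.69 -1.3 ]
5.1
```

View pics/lift.png

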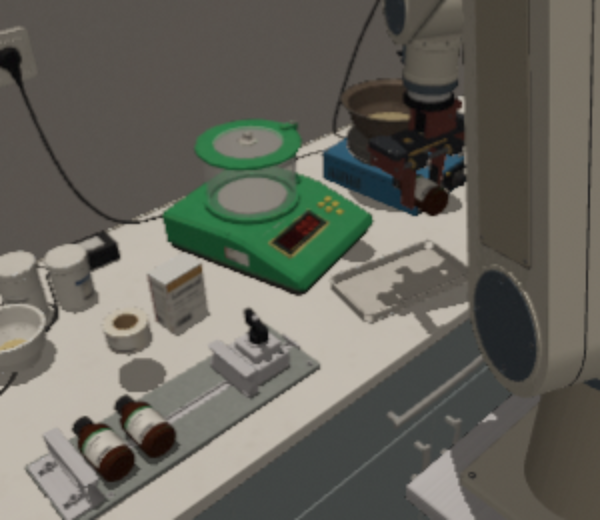

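Bottle 3 is in the gripper, level, and the tray is empty. I'll place it next.

```bash
python3 - <<'E'
from h import *
a=1.573; p=[.44,.281]
movel([.425,-.1728,.20],v=.2)
move_pose([*p,.16],quat(a));print(get_tcp_pos())
movel([*p,.045],v=.12); f0=get_ft_force()
print(movel([*p,.0175],v=.03,until_force=2.5),get_tcp_pos(),(get_ft_force()-f0).round(2))
command_gripper(.70);print(get_grip_width()*88)
movel([*p,.13],v=.12)
print(get_time())
move_pose([.44,.159,.16],quat(1.573-.23))
im=snap("scene");a1=cv2.resize(im[180:320,100:300],None,fx=3,fy=3)
im=snap("top");cv2.imwrite("pics/top1.png",im);b=cv2.resize(im[195:250,100:235],None,fx=4.44,fy=4.44)[:,:600]
cv2.imwrite("pics/placed.png",np.vstack([a1[:350],b]))
E
```

```text
[0.44027256 0.28020869 0.15988046]
True [0.43970678 0.28080888 0.0183586 ] [-1.06  0.53  6.75]
61.87606849701775
10.6Traceback (most recent call last):
  File "<stdin>", line 13, in <module>
    return _nx.concatenate(arrs, 0, dtype=dtype, casting=casting)
           ~~~~~~~~~~~~~~~^^^^^^^^^^^^^^^^^^^^^^^^^^^^^^^^^^^^^^^
ValueError: all the input array dimensions except for the concatenation axis must match exactly, but along dimension 1, the array at index 0 has size 600 and the array at index 1 has size 599
```

```bash
python3 - <<'E'
from h import *
im=snap("scene");a1=cv2.resize(im[180:320,100:300],(600,420))
im=cv2.imread("pics/top1.png");b=cv2.resize(im[195:235,100:235],(600,178))
cv2.imwrite("pics/placed.png",np.vstack([a1,b]));print(get_time())
E
```

```text
11.3167
```

View pics/placed.png

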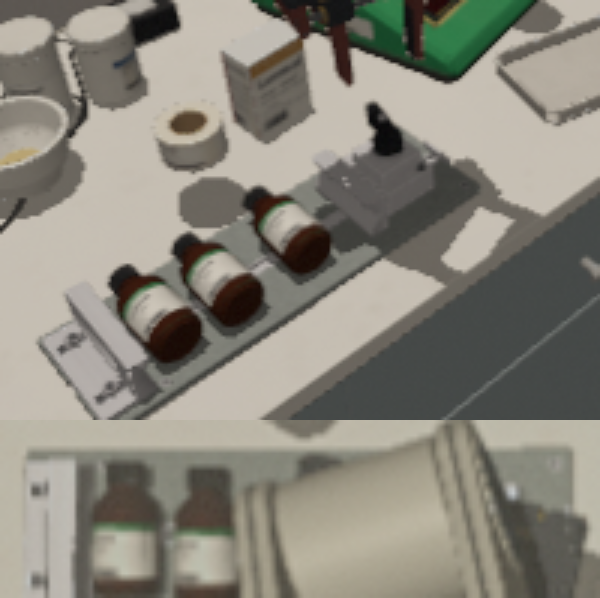

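Bottle 3 lies parallel between bottle 2 and the chock. Next I'll grasp the handle and bring the chock up, logging force against position.

```bash
python3 - <<'E'
from h import *
p=[.44,.1595]
movel([*p,.115]);f0=get_ft_force()
print(movel([*p,.0685],v=.06,until_force=6))
command_gripper(0.0);print("w",get_grip_width()*88,get_tcp_pos(),(get_ft_force()-f0).round(2),get_time())
f1=get_ft_force()
print("stop",movel([.4398,.245,.0685],v=.035,until_force=7),get_tcp_pos(),(get_ft_force()-f0).round(2),get_time())
y=get_tcp_pos()[1]
if y>.235:
  for k in range(30):
    y+=.001; movel([.4398,y,.0685],v=.02); wait(.1)
    fs=np.mean([get_ft_force()-f0 for _ in range(3)],0); print(round(get_tcp_pos()[1],4),fs.round(2))
    if fs[1]<-5.5: break
print(get_time(),get_ft_torque())
E
```

```text
False
w 24.800712788900086 [0.44022164 0.15957648 0.06862784] [-0.04 -0.31  1.3 ] 13.3667
stop False [0.43984562 0.24527901 0.06855341] [ 1.11 -0.7   5.11] 15.9583
0.2466 [1.12 0.62 5.73]
0.2475 [ 0.99 -0.71  5.47]
0.2484 [ 1.87 -0.57  5.46]
0.2493 [ 1.8  -1.5   5.47]
0.2503 [ 1.81 -1.87  5.88]
0.2513 [ 2.34 -1.42  5.55]
0.2523 [ 2.15 -0.75  5.45]
0.2534 [ 1.69 -0.38  6.4 ]
0.2544 [ 1.43 -0.99  6.12]
0.2554 [ 1.33 -1.35  6.22]
0.2563 [ 1.08 -1.86  6.83]
0.2573 [ 1.63 -1.46  5.8 ]
0.2583 [ 2.47 -1.27  6.21]
0.2593 [ 1.59 -0.56  6.49]
0.2603 [ 0.99 -1.64  5.13]
0.2614 [ 2.12 -0.87  6.51]
0.2622 [ 2.15 -1.71  6.57]
0.2632 [ 3.64 -1.72  5.45]
0.2642 [ 1.67 -2.19  6.37]
0.2651 [ 1.36 -2.87  7.21]
0.2659 [ 2.56 -2.74  6.68]
0.2667 [ 2.14 -4.34  6.49]
0.2675 [ 2.92 -6.16  7.33]
24.0083 [-1.02505135 -0.57224624  0.01096873]
```

The grip width of 24.8 mm doesn't match the 14 mm bar, so I'll look before going on.

```bash
python3 - <<'E'
from h import *
print(get_grip_width()*88,get_tcp_pos(),get_ee_rot(),get_ft_force(),get_joint_pos())
im=snap("scene");cv2.imwrite("pics/grip.png",cv2.resize(im[190:320,90:290],(800,520),interpolation=cv2.INTER_CUBIC))
cv2.imwrite("pics/top2.png",snap("top"));print(get_time())
E
```

```text
24.65846576912641 [0.43973913 0.26747561 0.06853047] [ 4.00333981e-04  7.82766566e-01  6.22315072e-01 -5.41329675e-04] [ 2.50759982 -5.80528776  6.78267924] [ 5.23920778e-01  5.04996250e-01  1.96177470e+00 -1.52093942e-03
  6.75775234e-01 -8.18286036e-01]
24.1083
```

View pics/grip.png

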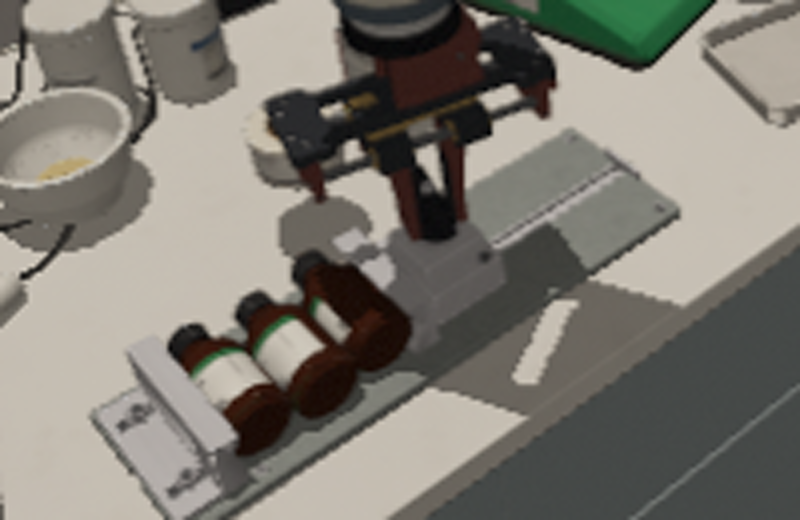

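The row is closed up, but the fingertips sit below the bar and look to be on a wider hub. I'll back off the spring and regrip higher.

```bash
python3 - <<'E'
from h import *
movel([.4398,.2615,.0685],v=.02)
command_gripper(.55); print(get_ft_force().round(2))
movel([.4398,.2615,.077],v=.03); f0=get_ft_force()
command_gripper(0.0); wait(.1)
print("w",get_grip_width()*88,get_tcp_pos(),f0.round(2),(get_ft_force()-f0).round(2),get_ft_torque().round(3),get_time())
im=snap("scene");cv2.imwrite("pics/grip2.png",cv2.resize(im[200:280,150:250],(750,600),interpolation=cv2.INTER_CUBIC))
E
```

```text
[ 0.18  0.57 -0.03]
w 13.967723098273767 [0.43978811 0.26150211 0.07695753] [-0.57  0.19 -0.33] [ 0.29 -0.28 -0.17] [ 0.169 -0.18   0.075] 26.3333
```

View pics/grip2.png

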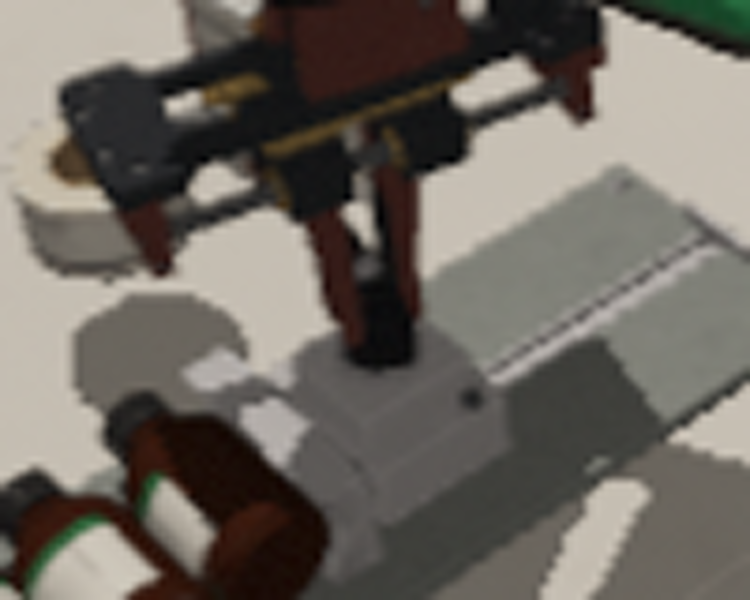

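Now the width is 14.0 mm, so the pads are on the bar. I'll press up to half travel.

```bash
python3 - <<'E'
from h import *
f0=np.array([-.57,.19,-.33]); y=.2615; D=[]
while y<.274:
    y+=.0008 if y>.2625 else .001
    movel([.4397,y,.077],v=.02)
    fs=[]
    for _ in range(4): wait(.05); fs.append(get_ft_force()-f0)
    fs=np.mean(fs,0); D.append((get_tcp_pos()[1],fs[1])); print(round(y,4),round(D[-1][0],5),fs.round(2))
    if fs[1]<-8.0: break
print(get_grip_width()*88,get_time(),get_ft_torque().round(2))
E
```

```text
0.2625 0.26243 [ 1.96 -1.16 -1.42]
0.2635 0.26351 [ 2.52 -1.41 -2.95]
0.2643 0.2643 [ 2.48 -2.3  -3.32]
0.2651 0.26503 [ 3.26 -2.96 -4.19]
0.2659 0.26577 [ 3.08 -4.04 -3.28]
0.2667 0.26645 [ 3.35 -4.77 -3.47]
0.2675 0.26708 [ 3.67 -5.79 -3.07]
0.2683 0.26771 [ 4.23 -6.96 -2.6 ]
0.2691 0.26836 [ 3.94 -7.73 -2.6 ]
0.2699 0.26892 [ 4.56 -9.39 -2.09]
13.734586467356362 30.8833 [-1.56 -0.86  0.06]
```

```bash
python3 - <<'E'
from h import *
f0=np.array([-.57,.19,-.33]); P=[.4397,.2698,.077]
t0=get_ft_torque()[2]
for d in np.arange(.12,1.40,.12):
    q=inverse_kinematics(P,quat(1.343-d)); movej(q); wait(.05)
    print(round(d,2),round(get_tcp_pos()[1],5),(get_ft_force()-f0).round(2),round(get_ft_torque()[2]-t0,3),get_joint_pos()[5].round(3))
    if abs(get_ft_torque()[2]-t0)>.8: break
print(get_grip_width()*88,get_time())
im=snap("scene");cv2.imwrite("pics/turned.png",cv2.resize(im[200:320,110:270],(800,600),interpolation=cv2.INTER_CUBIC))
E
```

```text
0.12 0.269 [ 3.31 -8.59 -2.79] -0.068 -0.695
0.24 0.26908 [ 3.87 -8.62 -3.4 ] -0.16 -0.575
0.36 0.26914 [ 5.25 -6.74 -3.64] -0.162 -0.455
0.48 0.26918 [ 4.96 -8.33 -4.43] -0.113 -0.335
0.6 0.26921 [ 5.04 -7.73 -3.79] -0.181 -0.215
0.72 0.26932 [ 5.3  -7.33 -3.66] -0.15 -0.095
0.84 0.26935 [ 5.71 -6.71 -4.4 ] -0.103 0.025
0.96 0.26943 [ 6.28 -6.99 -5.25] -0.143 0.145
1.08 0.26948 [ 7.3  -7.38 -4.77] -0.105 0.265
1.2 0.2695 [ 6.19 -6.65 -5.31] -0.1 0.385
1.32 0.2695 [ 7.38 -6.15 -5.44] -0.085 0.505
13.75862472018746 34.1833
```

View pics/turned.png

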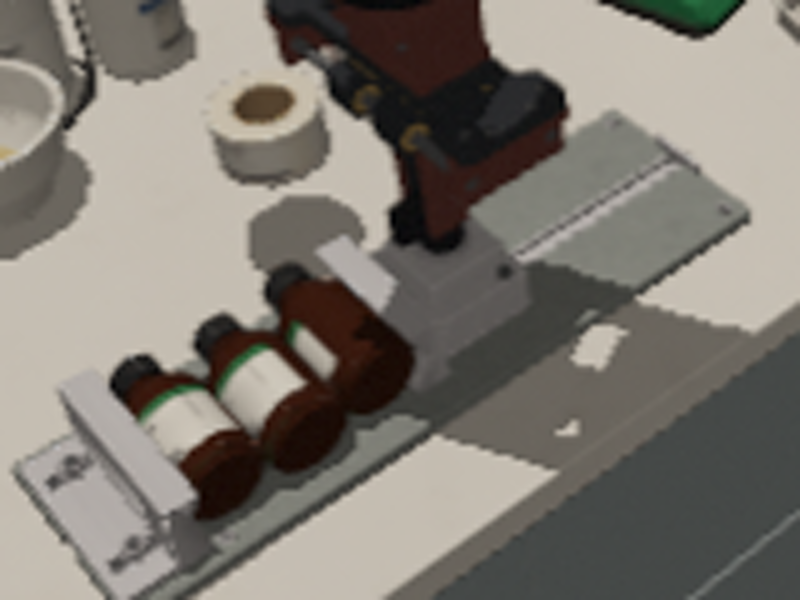

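```bash
python3 - <<'E'
from h import *
P=[.4397,.2698,.077]
for d in (1.35,1.38,1.41,1.44):
    movej(inverse_kinematics(P,quat(1.343-d))); wait(.1)
    tz=get_ft_torque()[2]; print(d,tz.round(3),get_ft_force().round(2))
    if abs(tz)>.45: break
y0=get_tcp_pos()[1]
command_gripper(.6); print(get_tcp_pos(),get_ft_force().round(2))
movel([*get_tcp_pos()[:2],.2],v=.12)
move_pose([.44,-.05,.25],quat(.6)); print(get_time())
im=snap("top");cv2.imwrite("pics/top3.png",im)
a=cv2.resize(im[195:250,100:235],None,fx=5.9,fy=5.9,interpolation=cv2.INTER_CUBIC)
im=snap("scene");b=cv2.resize(im[225:310,90:290],(a.shape[1],270),interpolation=cv2.INTER_CUBIC)
cv2.imwrite("pics/final.png",np.vstack([a,b])[:600])
E
```

```text
1.35 -0.007 [ 7.5  -7.17 -6.13]
1.38 0.301 [ 7.   -6.2  -6.29]
1.41 0.657 [ 7.01 -7.38 -7.04]
[0.43967474 0.2698327  0.07699562] [-0.14 -0.61  1.02]
38.4417
```

View pics/final.png

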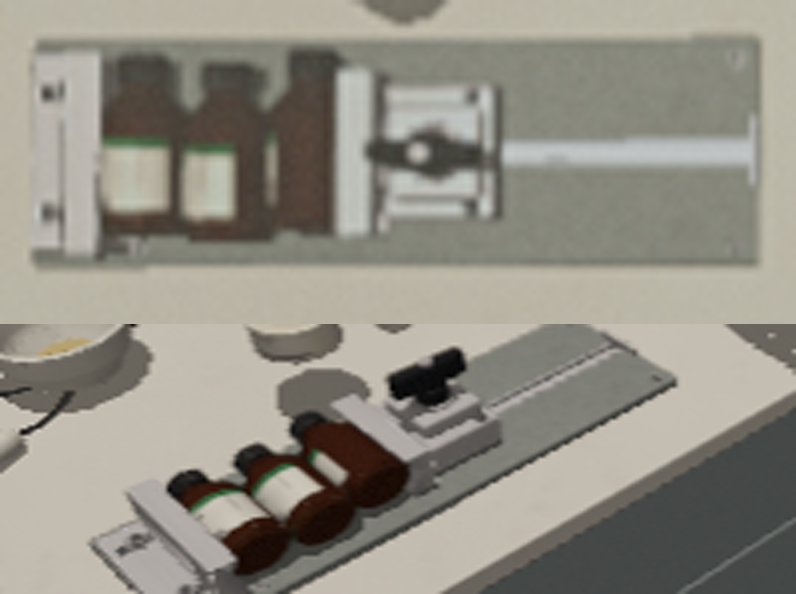

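Final view: the row is closed, the jaw front is at x≈336, and the handle lies along the board at (430,152). One numerical check of the jaw's give from the before and after pictures:

```bash
python3 - <<'E'
from h import *
def prof(f,r): return cv2.cvtColor(cv2.imread(f),cv2.COLOR_BGR2GRAY)[r[0]:r[1]].astype(float).mean(0)
def edge(p,lo,hi,s): # subpixel gradient centroid, sign s
    g=np.clip(s*np.gradient(p)[lo:hi],0,None);k=g.argmax();w=slice(max(k-2,0),k+3);return lo+(np.arange(len(g))[w]*g[w]).sum()/g[w].sum()
# jaw front edge rows 222-233 (below the slot); carriage rear edge, same rows
R=(224,231)
for f,j,c in(("pics/top0.png",(184,193),(212,221)),("pics/top3.png",(151,161),(180,189))):
    p=prof(f,R);e1=edge(p,*j,1);e2=edge(p,*c,-1);Y=[ray("top",[[e,227.5]],z)[0,1] for e,z in((e1,.054),(e2,.06))]
    print(round(e1,2),round(e2,2),"jawlip y",round(Y[0],4),"rear y",round(Y[1],4),"diff mm",round(1e3*(Y[0]-Y[1]),2))
print(get_time())
E
```

```text
188.71 216.0 jawlip y 0.2184 rear y 0.1296 diff mm 88.75
156.42 183.16 jawlip y 0.3228 rear y 0.2353 diff mm 87.52
38.5417
```

```bash
python3 - <<'E'
from h import *
job_done();print(get_time())
E
```

```text
the job is handed in; nothing more can be done
the job is handed in; nothing more can be done
```

The job is handed in at about 38.5 s. Bottle 3 lies parallel in the row, the row is closed against the fence, and the clamp is tight. I pressed the chock up against its spring and, still holding it there, turned the handle clockwise to its stop, where the wrist torque rose to about 0.66 N m.

**Final picture:** after I let go, it shows the three bottles touching between fence and jaw and the handle lying along the board. The things near the board look undisturbed, but I did not check every bystander afterwards.

**Regrip:** my first grip on the handle was too low, on the 25 mm hub under the bar. I had already pushed the row closed with it and had to back off and regrip on the bar (14.0 mm wide) before the final press.

**Jaw give:** the checks disagree on the exact amount.
- **Force:** 8–9 N of push with about 1.4 N of drag gives roughly 3–3.5 mm. Bottoming would need about 13 N.
- **Camera, handle stud against jaw:** about 2.8 mm, from pixel positions read by eye.
- **Camera, block edge against jaw:** only 1.2 mm. I trust this least, because I had to guess the height of that edge.
- **Arm travel after first contact:** 4.6–5 mm, which includes the arm and grip flexing.

I take the give to be about 3–3.5 mm, roughly half travel and not bottomed.

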